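# Free the jammed hardware caddy from its stock bin

## Robot

A 6-joint arm with a two-finger parallel gripper is mounted at the origin on the work surface. World frame = base frame: x ahead of the robot, y to its left, z up, the work surface at z = 0. Lengths are in m, angles in degrees, forces in N, time in s.
With the tool pointing down it reaches from about 0.325 to 0.85 m from the base axis. Payload 15.5 kg.
Tool frame: the origin (TCP) lies midway between the tips of the shut fingers; the grasp point (between the pads) lies 19 mm behind it; y points along the fingers, x is the direction in which the jaws open and shut, and the axes are right-handed (so a half turn about y gives the same grasp; the last joint's range is limited). The gripper opens to 91 mm and grips with 3 to 60 N. Pads are 32 mm wide; open, the fingers measure 118 mm over their backs; the gripper's body (76 mm by 178 mm) begins 60 mm behind the grasp point.
Start: joints at [-82.764, 28.281, 77.091, -0, 74.628, -5.472], TCP at [0.137, -0.61, 0.214] pointing down, gripper open.
Joint ranges: [-166.48, 166.48], [-47.26, 123.95], [12.59, 153.08], [-70.14, 250.14], [6.76, 159.57], [-176.63, 176.63]. Speed limits (degrees/s): [108.29, 108.29, 147.25, 172.46, 172.46, 172.46].

## Interface

Orientations are given as a 3x3 rotation matrix whose columns are the frame's x, y, z axes.
In Python, from bench import ctrl gives the robot as it stands. The module is installed in compiled form; this text tells all that it offers. Calls block until the motion is done:
- ctrl.goto(position, orientation): joint-space move of the TCP to a pose.
- ctrl.move_l(position, vel=0.15, ori=None, contact_N=None): straight line of the TCP; ori=None keeps the orientation; vel is the mean speed in m/s. With contact_N (N) it stops when the force on the tool has changed by that much, and returns True; else False.
- ctrl.movej(angles): joint-space move.
- ctrl.command_gripper(opening): opening from 0.0 (shut) to 1.0 (fully open); the grip force is fixed at half the most; returns when the fingers have stopped.
- ctrl.sleep(seconds).
- ctrl.ik(position, orientation): joint angles nearest the present ones, or None.
- ctrl.read_camera(name): name is "scene" or "top"; returns the picture (420x560x3 uint8, blue, green, red); there is no depth.
- ctrl.camera_params(name): a dict with "fx", "fy", "cx", "cy" (pixels), "pose" (4x4, takes a point from camera to world coordinates). Camera axes: x right, y up, looking along -z (the intrinsics and any distortion apply to the point x, -y, -z); pixel columns grow to the right and rows downward; lengths in m; the calibration is good to about 2 mm. A picture is of the moment at which its call begins. camera_params takes no time and is no camera call.
A pose or a line that the arm cannot do raises ctrl.MotionError and nothing moves.
- ctrl.sign_off(): hands the job in, once; it reports no verdict.
Readings, each from a call of its own:
- ctrl.current_t(): time.
- ctrl.current_q(): joint angles.
- ctrl.current_dq(): joint speeds.
- ctrl.current_effort(): joint torques, N m.
- ctrl.current_tool_pos(): TCP position.
- ctrl.current_eef_rot(): TCP orientation.
- ctrl.current_contact_force(): force on the tool from outside, world axes, zero at the start.
- ctrl.current_wrist_torque(): the same for the moment, N m.
- ctrl.current_grip_width(): opening from 0.0 (shut) to 1.0 (fully open).
Only numpy, scipy, OpenCV 4.12 (cv2) and the standard library are available. Lean on these libraries where they do the work, as an engineer would, in place of code of your own. Each camera call takes 0.05 s, during which the arm holds its last target.

## Task

The plywood hardware caddy has dropped askew into the grey stock bin and its corners are caught under the turned-in lips. First move the tall blue carton that stands in the way in front of the bin onto the rubber mat, upright; then take the caddy by its leaning handle, turn it level while it is still down in the bin so that its corners come free, lift it out and set it down gently, upright, inside the rimmed steel tray. Let go of both and leave everything else on the counter where it is.

Things in the scene. Friction and masses are not known exactly. Their poses are not given: they have to be found in the camera images.
- bin: Fixed grey steel stock bin, open on top. Origin: centre of its underside; x along its length from the end near the robot to the far end, z up. Outside 142 (x) x 100 (y) x 111 mm high, walls and floor 4 mm, inside 134 x 92 mm. Inside the far (+x) wall runs a rail 10 mm wide, its top 50 mm above the underside.
- bin_mouth (a point): Centre of the bin's mouth, 111 mm above its underside. Along the top of both x ends a lip 7 mm wide and 5 mm thick is turned inward, so the mouth is 120 mm long (x) and 92 mm wide; the y sides have no lip. A level caddy passes with 6 mm to spare at each end; over the bin's middle it is level and clear of the rail when its underside is 50 mm or more above the bin's underside.
- caddy_mid (a point): Centre (half-way up) of the loose plywood caddy, 0.4 kg: an open box 108 (x) x 80 (y) x 68 mm high with a handle board in the middle; 150 mm high in all, this point 75 mm above its underside. Starts tipped about 26 degrees about the bin's y: near end on the bin's floor, its top edge against the near wall under the lip, far end up on the rail. So tipped it is longer than the mouth.
- caddy_grip (a point): Where to take the caddy's handle, on its axis 134 mm above its underside. The handle is an upright wooden board 12 mm thick (caddy x), 50 mm wide (caddy y), its top 150 mm above the underside, 82 mm clear of the box. At the start it leans with the caddy, towards the robot. Axes as the caddy's: x along its length, z up the handle.
- carton_mid (a point): Centre (half-way up) of the tall blue carton, 50 (x) x 60 (y) x 150 mm high, about 0.25 kg, standing upright about 10 mm from the bin's near end, in the way of a gripper that leans with the handle. z up.
- mat: Fixed flat square black rubber mat, 180 x 180 mm, 4 mm thick, lying on the counter on one side of the bin (either side). Origin: centre of its underside.
- tray: Fixed shallow rimmed steel tray, outside 210 (x) x 170 (y) x 16 mm, walls and floor 5 mm, on the other side of the bin. Origin: centre of its underside.
- hinge: Bystander: brass butt hinge 50 x 42 mm lying flat near the bin's left side. Origin: its underside.
- jar: Bystander: clear screw jar, 42 mm across, 65 mm high, just beyond the bin's far end. Origin: its underside.
- pack_a: Bystander: low blue carton 60 x 90 x 45 mm, behind on the left. Origin: its underside.
- pack_b: Bystander: blue carton 50 x 60 x 120 mm, behind on the right. Origin: its underside.
- driver: Bystander: black screwdriver lying far out on the right. Origin: its underside.
- tape: Bystander: tape measure in a black case 62 x 62 x 32 mm, near the bin, on its left towards the robot. Origin: its underside.
Things that resemble listed ones, but are neither listed nor needed, are in the scene too. What is shaped like the part that bears caddy_mid but orange or purple is not meant.

How it is judged:
By the outcome, as a careful person would: the job done as asked, in the order asked, and still so for the second after the job is handed in, with the robot touching nothing.
It also fails if it takes over 64 s, if anything falls off the work surface, if the arm or the gripper's body presses on something with over 40 N, if the wrist force passes 120 N, or if a joint passes its speed limit or range.

## Working session

There is one attempt and no reset: what is moved stays moved. The work goes in short steps, each a Python script; the robot and the scene stay as the last script left them, time stands still between calls to the robot, and variables do not carry over. Pictures are saved under pics/ and viewed, and the job is handed in when it is done.

```bash
mkdir -p pics; ls
python3 - <<'E'
from bench import ctrl
import cv2,numpy as np
np.set_printoptions(precision=4,suppress=True)
for n in("scene","top"):
    im=ctrl.read_camera(n); cv2.imwrite(f"pics/{n}0.png",im); print(n,ctrl.camera_params(n))
print(ctrl.current_t(),ctrl.current_eef_rot())
E
```

```text
pics
scene {'fx': 497.9833063725216, 'fy': 497.9833063725216, 'cx': 269.6511080725055, 'cy': 201.1915537152032, 'pose': array([[-0.7481, -0.5683,  0.3426,  0.9487],
       [ 0.6635, -0.6483,  0.3734,  0.3937],
       [ 0.0099,  0.5066,  0.8621,  1.2492],
       [ 0.    ,  0.    ,  0.    ,  1.    ]])}
top {'fx': 425.00981091411705, 'fy': 425.00981091411705, 'cx': 271.8942895948466, 'cy': 210.56747622473628, 'pose': array([[-0.0168,  0.9985, -0.0522,  0.43  ],
       [-0.9998, -0.0165,  0.0055, -0.0666],
       [ 0.0046,  0.0522,  0.9986,  1.1827],
       [ 0.    ,  0.    ,  0.    ,  1.    ]])}
0.1 [[ 0.22   -0.0001  0.9755]
 [-0.9755  0.0011  0.22  ]
 [-0.0011 -1.      0.0001]]
```

View pics/scene0.png

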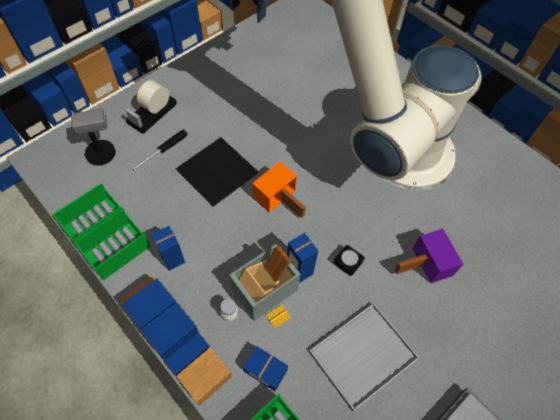

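View pics/top0.png

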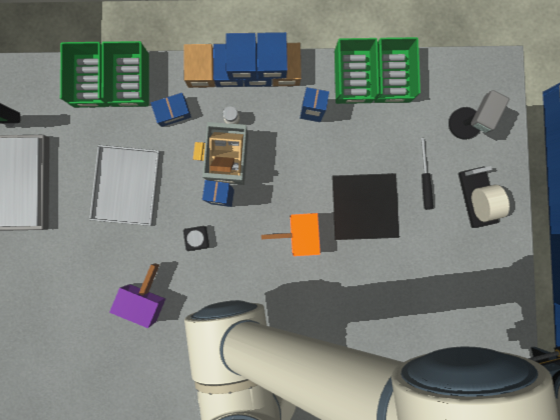

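The scene view shows the bin at about (265,283), the blue carton at (302,257), the mat at (217,171) and the tray at (362,355). In the top view the bin is at (226,152), the carton at (218,192), the mat at (366,206) and the tray at (125,185). I'll zoom in next.

Run:
```python
import cv2
a=cv2.imread("pics/top0.png")[100:220,170:280]; cv2.imwrite("pics/topz.png",cv2.resize(a,None,fx=5,fy=5,interpolation=cv2.INTER_CUBIC)[:600])
a=cv2.imread("pics/scene0.png")[220:335,210:350]; cv2.imwrite("pics/scz.png",cv2.resize(a,None,fx=5,fy=5,interpolation=cv2.INTER_CUBIC))
a=cv2.imread("pics/top0.png")[135:235,80:180]; b=cv2.imread("pics/top0.png")[160:260,320:420]
cv2.imwrite("pics/mt.png",cv2.resize(cv2.hconcat([a,b]),None,fx=4,fy=4,interpolation=cv2.INTER_CUBIC))
```

```text
(no output)
```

View pics/topz.png

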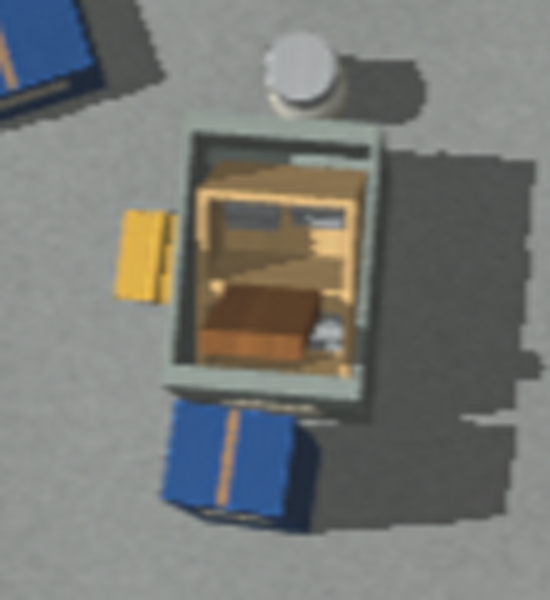

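View pics/scz.png

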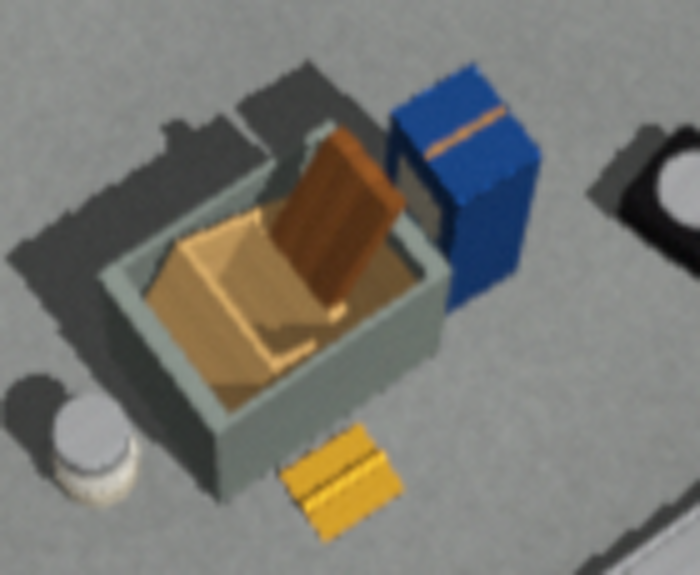

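View pics/mt.png

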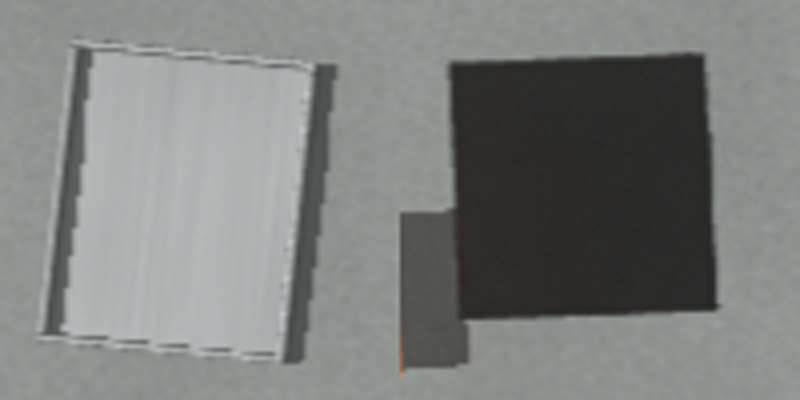

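```bash
cat > h.py <<'E'
from bench import ctrl
import cv2,numpy as np
from scipy.optimize import least_squares
from scipy.spatial.transform import Rotation as Ro
np.set_printoptions(precision=4,suppress=True)
P={n:ctrl.camera_params(n) for n in("scene","top")}
def proj(n,X):
    c=P[n];X=np.atleast_2d(X);T=c["pose"];q=(X-T[:3,3])@T[:3,:3]
    return np.c_[c["cx"]+c["fx"]*q[:,0]/-q[:,2], c["cy"]-c["fy"]*q[:,1]/-q[:,2]]
def uz(p,s,ox,oy): return (np.array(p,float)+.5)/s-.5+[ox,oy]
def corners(a,b,z): return np.array([[a/2,b/2,z],[a/2,-b/2,z],[-a/2,b/2,z],[-a/2,-b/2,z]]) # FL FR NL NR
def place(p,X):
    return Ro.from_euler('z',p[2]).apply(X)+[p[0],p[1],0]
def fit(obs,x0):
    f=lambda p:np.concatenate([(proj(n,place(p,X))-uv).ravel() for n,X,uv in obs])
    r=least_squares(f,x0); return r.x,r.fun.reshape(-1,2)
E
cat > fit0.py <<'E'
from h import *
T=lambda p:uz(p,5,170,100); S=lambda p:uz(p,5,210,220)
B=corners(.142,.100,.111)
b,r=fit([("top",B,T([(190,126),(383,122),(165,385),(361,400)])),("scene",B,S([(218,430),(103,272),(450,270),(330,122)]))],[.57,0,0])
print("bin",b[:2],np.degrees(b[2]));print(r)
C=corners(.05,.06,.15)
c,r=fit([("top",C,T([(178,402),(298,415),(163,500),(285,515)])),("scene",C,S([(458,207),(390,115),(541,153),(475,63)]))],[.5,0,0])
print("carton",c[:2],np.degrees(c[2]));print(r)
t,r=fit([("top",corners(.21,.17,.016),uz([(73,42),(315,66),(40,337),(283,360)],4,80,135))],[.5,.2,0])
print("tray",t[:2],np.degrees(t[2]));print(r)
m,r=fit([("top",corners(.18,.18,.004),uz([(450,62),(705,54),(461,319),(717,308)],4,220,160))],[.5,-.2,0])
print("mat",m[:2],np.degrees(m[2]));print(r)
E
python3 fit0.py
```

```text
bin [0.6403 0.046 ] -5.035353399046482
[[-0.7187 -2.9979]
 [-0.2193  0.5992]
 [-0.1499  0.4137]
 [ 0.0201  0.2257]
 [ 0.0936  0.267 ]
 [-0.7667 -0.1137]
 [ 0.9076 -1.0489]
 [ 0.3699 -1.2525]]
carton [0.5346 0.0648] -8.21116790803707
[[-0.6887 -0.9131]
 [-0.3098 -0.4129]
 [-0.4508 -0.2496]
 [-0.4106 -0.1391]
 [ 0.3096 -0.6306]
 [-0.2398 -1.1876]
 [ 0.5631 -0.2259]
 [-0.5657 -0.7512]]
tray [0.5688 0.3327] -6.298625871834365
[[-0.1585 -0.8555]
 [ 0.5222 -1.135 ]
 [-0.6835  0.9595]
 [ 0.3254  0.9875]]
mat [ 0.5002 -0.3335] 1.071689301564045
[[-0.3676 -0.2233]
 [ 0.206  -0.4554]
 [-0.3352  0.1129]
 [ 0.4972  0.5497]]
```

```bash
cat >> h.py <<'E'
BIN=[.6403,.046,np.radians(-5.035)];CAR=[.5346,.0648,np.radians(-8.2)];TRAY=[.5688,.3327,np.radians(-6.3)];MAT=[.5002,-.3335,np.radians(1.07)]
def box(a,b,z0,z1,x0=0,y0=0):
    return np.r_[corners(a,b,z0),corners(a,b,z1)]+[x0,y0,0]
E8=[(0,1),(1,3),(3,2),(2,0),(4,5),(5,7),(7,6),(6,4),(0,4),(1,5),(2,6),(3,7)]
def draw(im,n,X,s,off,col):
    uv=(proj(n,X)-off+.5)*s-.5
    for i,j in E8: cv2.line(im,tuple(int(v*8) for v in uv[i]),tuple(int(v*8) for v in uv[j]),col,1,cv2.LINE_AA,3)
def zoom(n,im,off,wh,s): return cv2.resize(im[off[1]:off[1]+wh[1],off[0]:off[0]+wh[0]],None,fx=s,fy=s,interpolation=cv2.INTER_CUBIC)
def cad(X,th=np.radians(26),U=(.0113,0,.0277)): # caddy frame -> bin frame
    return Ro.from_euler('y',-th).apply(X)+np.array(U)
E
python3 - <<'E'
from h import *
out=[]
for n,off,wh in(("top",(185,105),(100,115)),("scene",(225,220),(100,115))):
    im=zoom(n,cv2.imread(f"pics/{n}0.png"),off,wh,5); 
    draw(im,n,place(BIN,box(.142,.1,0,.111)),5,off,(0,0,255))
    draw(im,n,place(CAR,box(.05,.06,0,.15)),5,off,(0,255,255))
    draw(im,n,place(BIN,cad(box(.012,.05,.068,.15))),5,off,(0,255,0))
    draw(im,n,place(BIN,cad(box(.108,.08,0,.068))),5,off,(255,0,255))
    out.append(im)
cv2.imwrite("pics/ov.png",cv2.resize(cv2.hconcat(out),(800,460)) if 0 else cv2.hconcat(out)[:, :1000])
cv2.imwrite("pics/ov_t.png",out[0]);cv2.imwrite("pics/ov_s.png",out[1])
E
```

```text
(no output)
```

View pics/ov_t.png

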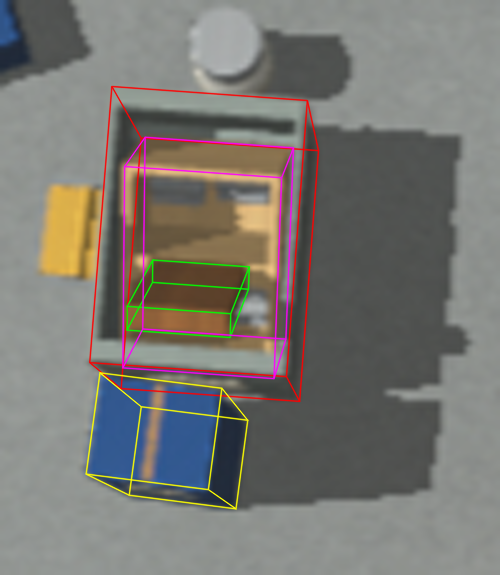

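View pics/ov_s.png

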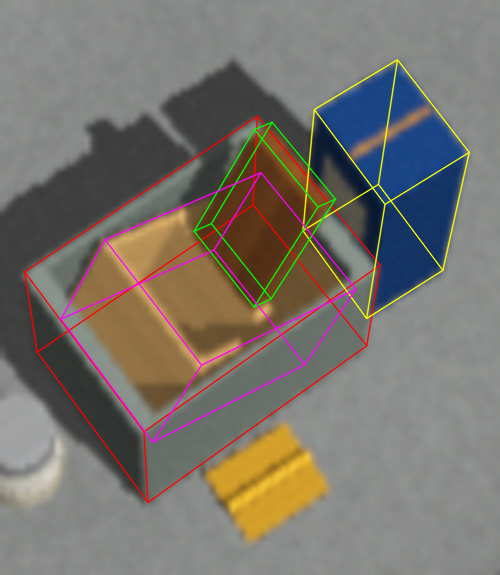

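The overlay matches the edges in both views to about 1 px, and the handle fits a 26° tip. The carton is at (0.535, 0.065). I'll move it first.

```bash
cat >> h.py <<'E'
def down(psi): # tool pointing down, jaws along y of an object with yaw psi
    return np.array([[np.sin(psi),0,np.cos(psi)],[-np.cos(psi),0,np.sin(psi)],[0,-1,0]])
def st(tag=""): print(tag,"t",round(ctrl.current_t(),2),"tcp",ctrl.current_tool_pos(),"F",ctrl.current_contact_force(),"w",round(ctrl.current_grip_width(),3))
E
python3 - <<'E'
from h import *
R=down(CAR[2]); p=np.array([CAR[0]-.002,CAR[1],.106])
print(ctrl.ik(p+[0,0,.2],R))
ctrl.goto(p+[0,0,.2],R); st()
ctrl.move_l(p+[0,0,.06],.25); hit=ctrl.move_l(p,.1,contact_N=10); st(hit)
ctrl.command_gripper(0.0); st("grip")
ctrl.move_l(p+[0,0,.2],.2); st("up")
E
```

```text
[ 0.5591 16.4485 81.5614 -0.     81.9901 98.7591]
 t 2.88 tcp [0.5327 0.0643 0.3059] F [ 0.1546  0.1859 -0.3078] w 0.997
False t 4.33 tcp [0.5331 0.0648 0.1067] F [0.5502 0.4156 0.4595] w 0.997
grip t 4.92 tcp [0.5327 0.0648 0.1062] F [-0.4881 -0.9288  1.779 ] w 0.657
up t 6.07 tcp [0.532  0.0648 0.3049] F [ 0.317   0.4085 -2.4591] w 0.657
```

Run:
```python
from h import *
R=down(MAT[2]); p=np.array([MAT[0],MAT[1],.1102])
print(ctrl.ik(p+[0,0,.2],R))
ctrl.goto(p+[0,0,.195],R); st()
ctrl.move_l(p+[0,0,.04],.25); ctrl.move_l(p+[0,0,.008],.1);hit=ctrl.move_l(p-[0,0,.003],.02,contact_N=3); st(hit)
ctrl.command_gripper(1.0); st("open")
ctrl.move_l(p+[0,0,.2],.25)
ctrl.goto([.40,-.12,.42],down(0)); st()
for n in("scene","top"): cv2.imwrite(f"pics/{n}1.png",ctrl.read_camera(n))
```

```text
[-39.3822  22.0402  72.3415  -0.      85.6182  49.5478]
 t 7.55 tcp [ 0.5006 -0.3325  0.3051] F [ 0.1943  0.1188 -3.4212] w 0.655
True t 9.23 tcp [ 0.5004 -0.3339  0.11  ] F [ 0.3164 -2.1934  1.9981] w 0.655
open t 9.88 tcp [ 0.4999 -0.3332  0.1096] F [0.47   0.3702 0.2265] w 0.999
 t 11.85 tcp [ 0.4005 -0.1207  0.4193] F [ 0.4501 -1.1745 -0.1532] w 1.001
```

View pics/top1.png

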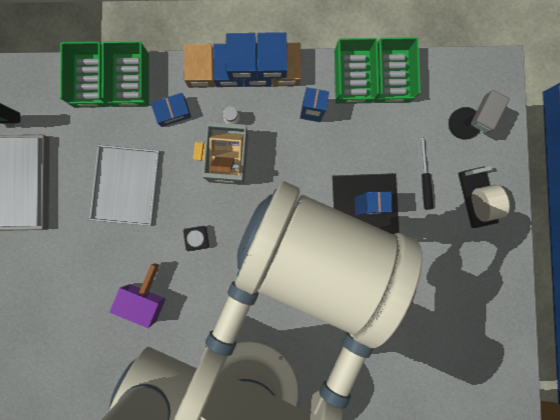

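View pics/scene1.png

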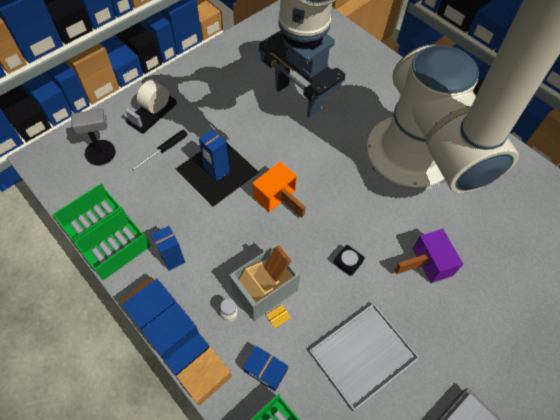

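The carton stands upright on the mat, at (214,155) in the scene view and (375,203) in the top view. Now I'll refine the bin estimate with the near end in view.

Run:
```python
from h import *
for n,off in(("top",(192,115)),("scene",(222,235))):
    im=zoom(n,cv2.imread(f"pics/{n}1.png"),off,(65,75) if n=="top" else (90,75),8)
    cv2.imwrite(f"pics/z1{n}.png",im)
```

```text
(no output)
```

View pics/z1top.png

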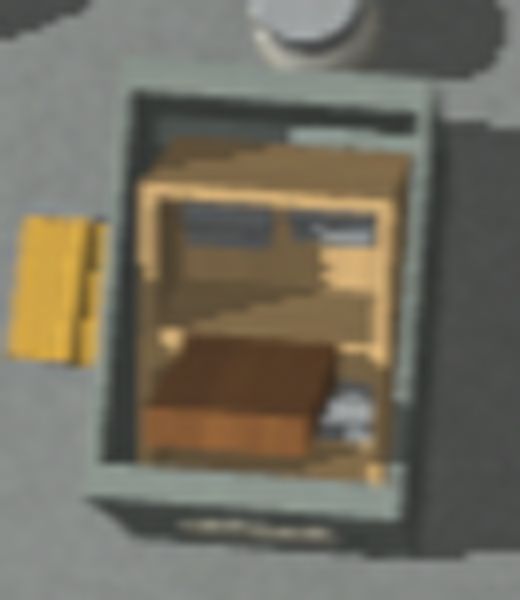

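View pics/z1scene.png

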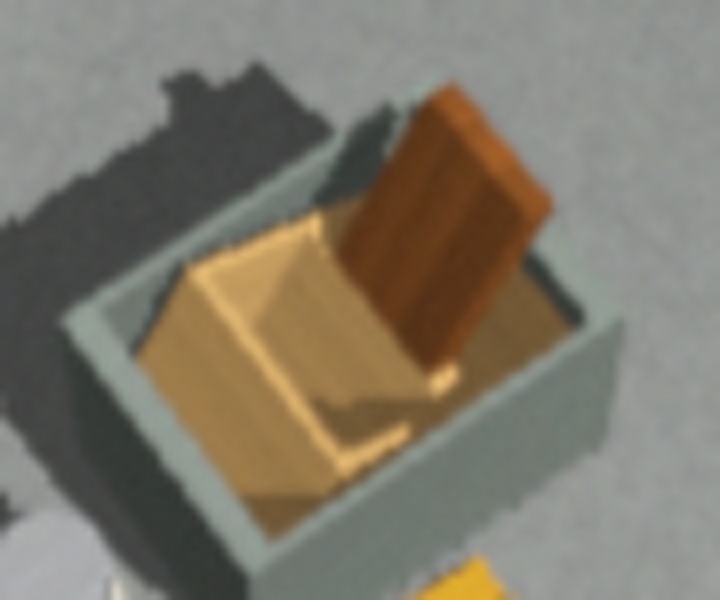

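Run:
```python
from h import *
T=lambda p:uz(p,8,192,115); S=lambda p:uz(p,8,222,235)
B=corners(.142,.1,.111); L=corners(.120,.092,.111)
o1=[("top",B,T([(124,72),(438,85),(85,496),(398,522)])),("top",L,T([(134,95),(418,115),(100,463),(402,488)]))]
o2=[("scene",B[:3],S([(247,577),(65,320),(622,318)]))]
for o in(o1,o2,o1+o2):
    b,r=fit(o,[.64,.046,0]); print(b[:2],np.degrees(b[2])); print(r.round(1).tolist())
# caddy from handle points in bin frame b: free dx,dy,dz? fit world offset dx,dy, yaw with tilt 26
H=np.array([[.006,.025,.15],[.006,-.025,.15],[-.006,.025,.15],[-.006,-.025,.15],[.006,.025,.068],[.006,-.025,.068]])
hx=np.array([[-.054,.04,.068],[.054,.04,.068],[.054,-.04,.068]])
ot=T([(147,406),(312,412),(145,447),(308,456)])
os=S([(525,222),(438,92),(553,205),(447,80)])
far=T([(138,190),(410,205)]) ; fs=S([(340,478),(185,265)])
def f(p,parts):
    G=lambda X:place(p[:3],Ro.from_euler('y',-p[3]).apply(X))+[0,0,.004+.054*np.sin(p[3])]
    o=[]
    if 0 in parts:o+=[proj("top",G(H[:4]))-ot,proj("top",G(hx[1:]))-far]
    if 1 in parts:o+=[proj("scene",G(H[:4]))-os,proj("scene",G(hx[1:]))-fs]
    return np.vstack(o).ravel()
for parts in([0],[1],[0,1]):
    r=least_squares(f,[.65,.046,-.09,.45],args=(parts,)); print(parts,r.x,np.degrees(r.x[2:]));print(r.fun.reshape(-1,2).round(1).tolist())
    print(" in bin:",Ro.from_euler('z',-b[2]).apply([r.x[0]-b[0],r.x[1]-b[1],0]))
```

```text
[0.6397 0.0458] -5.118940287324552
[[-0.1, -1.5], [-0.2, -0.3], [0.3, 0.7], [0.5, 0.3], [-0.1, -0.0], [0.4, 0.1], [0.3, 0.6], [-1.2, 0.1]]
[0.643  0.0475] -5.905394942101207
[[-0.1, 0.2], [-0.7, -0.1], [0.8, -0.2]]
[0.6407 0.0462] -5.359834212586979
[[-0.1, -2.0], [-0.3, -0.6], [0.0, 0.2], [0.3, -0.0], [-0.1, -0.5], [0.3, -0.2], [0.1, 0.2], [-1.5, -0.2], [0.6, -0.7], [-0.3, -0.7], [1.2, -1.4]]
[0] [ 0.6487  0.0449 -0.0952  0.4235] [-5.4546 24.2631]
[[0.0, -0.2], [0.1, 0.7], [0.2, -0.5], [0.4, -0.0], [1.0, -0.3], [-1.7, 0.3]]
 in bin: [ 0.0081 -0.0005  0.    ]
[1] [ 0.6546  0.0453 -0.0973  0.4563] [-5.5775 26.1417]
[[0.2, -0.3], [-1.4, 0.3], [0.3, 0.2], [1.0, 0.3], [-0.2, -0.9], [0.1, 0.4]]
 in bin: [0.014  0.0005 0.    ]
[0, 1] [ 0.6503  0.0451 -0.0994  0.4287] [-5.6945 24.5602]
[[-0.1, -0.6], [-0.1, 0.4], [-0.0, -0.9], [0.2, -0.3], [0.9, -0.8], [-1.8, -0.1], [0.2, -0.7], [-1.4, -0.1], [0.3, -0.2], [1.1, -0.1], [0.2, -1.3], [0.7, 0.0]]
 in bin: [ 0.0097 -0.0002  0.    ]
```

```bash
cat >> h.py <<'E'
BIN=[.6405,.0462,np.radians(-5.4)]
Hg=.137
def caddy_tool(Ux,Uz,thd,base=BIN,uy=0,flip=1,h=Hg):
    th=np.radians(thd); Rc=(Ro.from_euler('z',base[2])*Ro.from_euler('y',-th)).as_matrix()
    U=place(base,np.array([[Ux,uy,Uz]]))[0]
    p=U+Rc[:,2]*(h-.019)
    return p,np.c_[flip*Rc[:,0],-Rc[:,2],flip*Rc[:,1]]
E
cat > clr.py <<'E'
from h import *
def loc(Ux,Uz,thd):
    c,s=np.cos(np.radians(thd)),np.sin(np.radians(thd)); return lambda x,z:np.array([Ux+x*c-z*s,Uz+x*s+z*c])
def rects(w):  # bin solids (x0,x1,z0,z1)
    return {"floor":(-.071,.071,0,.004),"nw":(-.071,-.067,0,.111),"fw":(.067,.071,0,.111),"nl":(-.067,-.060,.106,.111),"fl":(.060,.067,.106,.111),"rail":(.057,.067,0,.05)}
def polyd(q):
    f=loc(*q); pts=[]
    for poly in([(-.054,0),(.054,0),(.054,.068),(-.054,.068)],[(-.02,.118),(.02,.118),(.02,.15),(-.02,.15)]):
        a=np.array(poly)
        for i in range(4):
            for t in np.linspace(0,1,60): pts.append(f(*(a[i]*(1-t)+a[(i+1)%4]*t)))
    pts=np.array(pts);o={}
    inv=np.array([loc(*q)(0,0)])
    for k,(x0,x1,z0,z1) in rects(0).items():
        dx=np.maximum(np.maximum(x0-pts[:,0],pts[:,0]-x1),0);dz=np.maximum(np.maximum(z0-pts[:,1],pts[:,1]-z1),0)
        o[k]=np.hypot(dx,dz).min()*1000
        # corners inside caddy
    return o
def T(q): f=loc(*q); return f(0,Hg-.019)
def check(W,pr=True):
    for a,b in zip(W[:-1],W[1:]):
        m={}
        for t in np.linspace(0,1,21):
            th=a[2]+(b[2]-a[2])*t; P=T(a)*(1-t)+T(b)*t
            d=loc(0,0,th)(0,Hg-.019); q=(P[0]-d[0],P[1]-d[1],th)
            for k,v in polyd(q).items(): m[k]=min(m.get(k,99),v)
        print([round(v,4) for v in b],{k:round(float(v),1) for k,v in m.items()})
if __name__=="__main__":
    check([(.0113,.0277,26),(.0138,.0307,26),(.0113,.037,20),(.008,.046,13),(.004,.055,6),(0,.060,0),(0,.09,0),(0,.15,0)])
    b=BIN
    for fl in(1,-1):
        for q in((.0113,.0277,26),(0,.06,0)):
            p,R=caddy_tool(*q,flip=fl);print(fl,p,ctrl.ik(p-R[:,1]*.0,R),ctrl.ik(p-R[:,1]*.12,R))
        p,R=caddy_tool(0,.3,0,base=TRAY,flip=fl);print("tray",p,ctrl.ik(p,R)); p,R=caddy_tool(0,.006,0,base=TRAY,flip=fl);print("tray",p,ctrl.ik(p,R))
E
python3 clr.py
```

```text
[0.0138, 0.0307, 26] {'floor': 0.0, 'nw': 0.0, 'fw': 4.7, 'nl': 14.1, 'fl': 20.5, 'rail': 0.2}
[0.0113, 0.037, 20] {'floor': 3.0, 'nw': 2.5, 'fw': 4.6, 'nl': 17.5, 'fl': 15.4, 'rail': 1.7}
[0.008, 0.046, 13] {'floor': 14.5, 'nw': 4.3, 'fw': 5.0, 'nl': 5.8, 'fl': 10.2, 'rail': 3.5}
[0.004, 0.055, 6] {'floor': 29.9, 'nw': 7.1, 'fw': 6.4, 'nl': 1.1, 'fl': 7.0, 'rail': 7.1}
[0, 0.06, 0] {'floor': 45.4, 'nw': 10.8, 'fw': 9.3, 'nl': 3.8, 'fl': 6.0, 'rail': 10.2}
[0, 0.09, 0] {'floor': 56.0, 'nw': 13.0, 'fw': 13.0, 'nl': 6.0, 'fl': 6.0, 'rail': 10.4}
[0, 0.15, 0] {'floor': 86.0, 'nw': 13.0, 'fw': 13.0, 'nl': 6.0, 'fl': 6.0, 'rail': 40.1}
1 [0.6003 0.05   0.1338] [  0.6354  24.4867 108.6872  -7.3526  21.1099  12.2925] [  1.4373  10.7496 107.2058  -5.056   36.3118  10.2288]
1 [0.6405 0.0462 0.178 ] [-1.1997 31.5912 76.9994 -0.     71.4094  4.2003] [-1.1997 26.1566 67.4156 -0.     86.4278  4.2003]
tray [0.5688 0.3327 0.418 ] [ 25.1348  25.2941  51.2937  -0.     103.4122  31.4348]
tray [0.5688 0.3327 0.124 ] [25.1348 36.0823 77.5782 -0.     66.3395 31.4348]
-1 [0.6003 0.05   0.1338] [   0.6354   24.4867  108.6872   -7.3526   21.1099 -167.7075] [   1.4373   10.7496  107.2058   -5.056    36.3118 -169.7712]
-1 [0.6405 0.0462 0.178 ] [  -1.1997   31.5912   76.9994   -0.       71.4094 -175.7997] [  -1.1997   26.1566   67.4156   -0.       86.4278 -175.7997]
tray [0.5688 0.3327 0.418 ] [  25.1348   25.2941   51.2937   -0.      103.4122 -148.5652]
tray [0.5688 0.3327 0.124 ] [  25.1348   36.0823   77.5782   -0.       66.3395 -148.5652]
```

Run:
```python
from clr import *
check([(.0113,.0277,26),(.0145,.0307,26),(.0135,.0365,20),(.0115,.042,13.5),(.007,.0475,7),(.001,.0555,0),(0,.058,0),(0,.15,0)])
print()
check([(.0113,.0277,26),(.0145,.0307,26),(.0135,.0365,20),(.0115,.042,13.5),(.009,.046,9),(.004,.051,3.5),(0,.055,0),(0,.15,0)])
```

```text
[0.0145, 0.0307, 26] {'floor': 0.0, 'nw': 0.0, 'fw': 4.0, 'nl': 14.1, 'fl': 19.9, 'rail': 0.2}
[0.0135, 0.0365, 20] {'floor': 3.0, 'nw': 3.2, 'fw': 2.8, 'nl': 17.7, 'fl': 13.5, 'rail': 1.3}
[0.0115, 0.042, 13.5] {'floor': 14.0, 'nw': 6.5, 'fw': 2.7, 'nl': 10.9, 'fl': 8.1, 'rail': 2.3}
[0.007, 0.0475, 7] {'floor': 25.4, 'nw': 10.1, 'fw': 3.0, 'nl': 4.6, 'fl': 5.7, 'rail': 2.9}
[0.001, 0.0555, 0] {'floor': 36.9, 'nw': 12.1, 'fw': 6.4, 'nl': 5.1, 'fl': 5.0, 'rail': 3.6}
[0, 0.058, 0] {'floor': 51.5, 'nw': 13.0, 'fw': 12.0, 'nl': 6.0, 'fl': 5.0, 'rail': 5.9}
[0, 0.15, 0] {'floor': 54.0, 'nw': 13.0, 'fw': 13.0, 'nl': 6.0, 'fl': 6.0, 'rail': 8.5}

[0.0145, 0.0307, 26] {'floor': 0.0, 'nw': 0.0, 'fw': 4.0, 'nl': 14.1, 'fl': 19.9, 'rail': 0.2}
[0.0135, 0.0365, 20] {'floor': 3.0, 'nw': 3.2, 'fw': 2.8, 'nl': 17.7, 'fl': 13.5, 'rail': 1.3}
[0.0115, 0.042, 13.5] {'floor': 14.0, 'nw': 6.5, 'fw': 2.7, 'nl': 10.9, 'fl': 8.1, 'rail': 2.3}
[0.009, 0.046, 9] {'floor': 25.4, 'nw': 10.1, 'fw': 3.0, 'nl': 5.2, 'fl': 5.8, 'rail': 2.9}
[0.004, 0.051, 3.5] {'floor': 33.6, 'nw': 12.0, 'fw': 4.7, 'nl': 5.1, 'fl': 5.3, 'rail': 3.6}
[0, 0.055, 0] {'floor': 43.7, 'nw': 13.0, 'fw': 9.1, 'nl': 6.0, 'fl': 5.3, 'rail': 4.3}
[0, 0.15, 0] {'floor': 51.0, 'nw': 13.0, 'fw': 13.0, 'nl': 6.0, 'fl': 6.0, 'rail': 5.8}
```

Run:
```python
from h import *
ctrl.command_gripper(.42)
p,R=caddy_tool(.0113,.0277,26)
ctrl.goto(p-R[:,1]*.12,R); st("pre")
print(ctrl.move_l(p-R[:,1]*.05,.2), ctrl.move_l(p,.06,contact_N=8)); st("at")
for n in("scene","top"): cv2.imwrite(f"pics/{n}2.png",ctrl.read_camera(n))
im=zoom("scene",cv2.imread("pics/scene2.png"),(200,200),(130,110),5); cv2.imwrite("pics/z2s.png",im)
```

```text
pre t 13.97 tcp [0.5483 0.0545 0.2422] F [ 0.6796 -0.6311  0.1267] w 0.417
False False
at t 15.46 tcp [0.6002 0.05   0.1339] F [ 0.5227  0.3696 -0.5357] w 0.42
```

View pics/z2s.png

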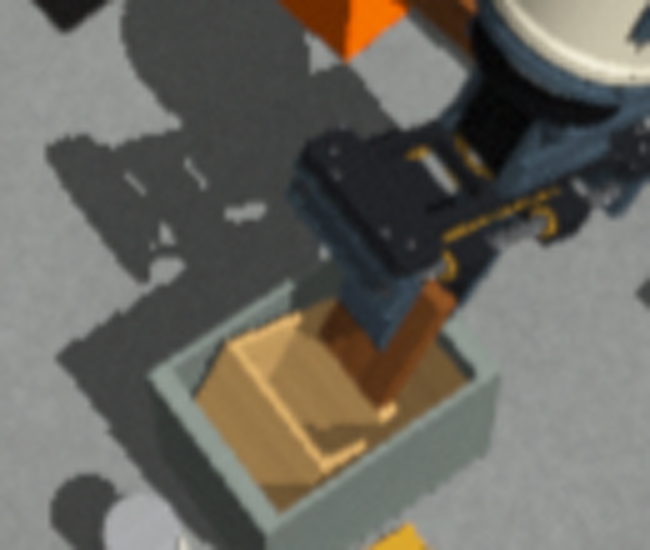

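View pics/top2.png

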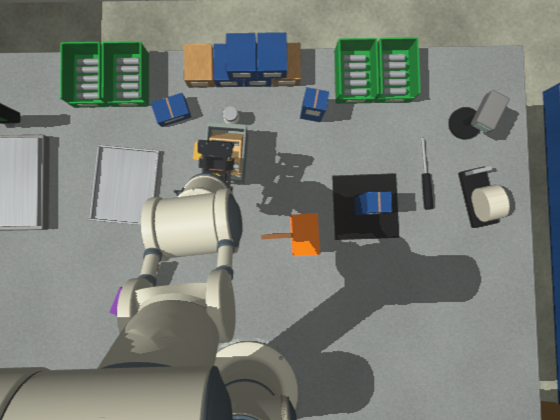

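The fingers straddle the handle, with one in front of its far face at about (380,320) in the zoom, and no force is reading. Closing the gripper.

Run:
```python
from h import *
ctrl.command_gripper(0.0); st("grip"); print(ctrl.current_wrist_torque())
p,R=caddy_tool(.0113,.0277,26); 
ctrl.move_l(p+[0,0,.002],.02); st(); print(ctrl.current_wrist_torque())
```

```text
grip t 16.07 tcp [0.6008 0.05   0.1341] F [ 3.6488 -0.6843 -0.8833] w 0.131
[-0.2211 -0.548   0.0085]
 t 16.32 tcp [0.6008 0.05   0.1359] F [ 6.2212  0.379  -5.0429] w 0.13
[-0.1559 -0.6965  0.0039]
```

Run:
```python
from h import *
for q in [(.0145,.0307,26),(.0135,.0365,20),(.0115,.042,13.5),(.007,.0475,7),(.001,.0555,0)]:
    p,R=caddy_tool(*q); hit=ctrl.move_l(p,.04,ori=R,contact_N=12); st((q,hit))
    print("   M",ctrl.current_wrist_torque())
    if hit: break
for n in("scene","top"): cv2.imwrite(f"pics/{n}3.png",ctrl.read_camera(n))
a=zoom("scene",cv2.imread("pics/scene3.png"),(215,210),(90,110),4);b=zoom("top",cv2.imread("pics/top3.png"),(180,105),(90,110),4)
cv2.imwrite("pics/z3.png",cv2.hconcat([a,b]))
```

```text
((0.0145, 0.0307, 26), False) t 16.57 tcp [0.6029 0.0497 0.1363] F [-0.1924  0.6062 -4.6326] w 0.131
   M [ 0.0893  0.6846 -0.0031]
((0.0135, 0.0365, 20), False) t 17.1 tcp [0.6131 0.0487 0.1469] F [-0.0818 -0.1287 -5.246 ] w 0.131
   M [-0.0177  0.5487 -0.0155]
((0.0115, 0.042, 13.5), False) t 17.61 tcp [0.6236 0.0477 0.156 ] F [-0.7937  0.5616 -4.4667] w 0.13
   M [-0.0171  0.3046 -0.0062]
((0.007, 0.0475, 7), False) t 18.05 tcp [0.6324 0.0469 0.1638] F [-0.1817 -0.3542 -4.3726] w 0.129
   M [-0.0017  0.0907  0.015 ]
((0.001, 0.0555, 0), False) t 18.51 tcp [0.6408 0.0462 0.1727] F [ 0.2392  0.0296 -4.8446] w 0.129
   M [-0.0249 -0.0976 -0.0519]
```

View pics/z3.png

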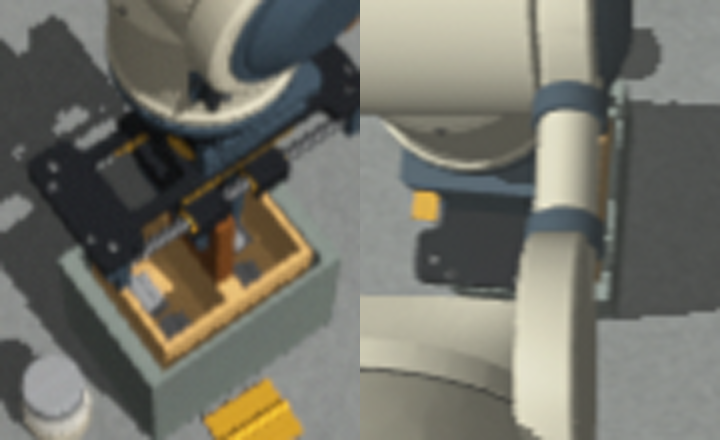

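The caddy is level in the mouth (rim visible all round in the scene zoom) and only its own weight shows on the wrist. I'll lift it and carry it to the tray.

Run:
```python
from h import *
p,R=caddy_tool(0,.058,0); ctrl.move_l(p,.05,ori=R)
p,R=caddy_tool(0,.13,0); hit=ctrl.move_l(p,.08,contact_N=12); st(hit)
assert not hit
p,R=caddy_tool(0,.20,0); ctrl.move_l(p,.15); st()
p,R=caddy_tool(0,.20,0,base=TRAY); ctrl.goto(p,R); st("over")
p,R=caddy_tool(0,.07,0,base=TRAY); ctrl.move_l(p,.2);st()
for n in("scene","top"): cv2.imwrite(f"pics/{n}4.png",ctrl.read_camera(n))
```

```text
False t 19.91 tcp [0.6402 0.0462 0.2474] F [-0.2088  0.4108 -5.8205] w 0.125
 t 20.52 tcp [0.6401 0.0462 0.3169] F [-0.5215 -0.1434 -4.9661] w 0.132
over t 21.66 tcp [0.5694 0.3315 0.3177] F [ 0.6026 -0.1115 -3.9142] w 0.13
 t 22.46 tcp [0.5698 0.3325 0.1892] F [-0.3973 -0.0955 -3.6898] w 0.13
```

View pics/scene4.png

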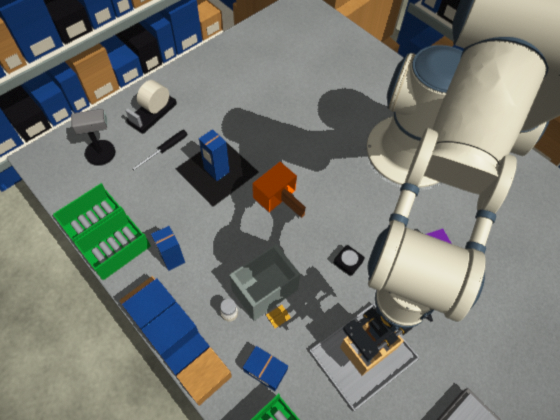

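The caddy hangs over the tray at (374,335) in the scene view, and the bin is empty. Lowering it gently.

Run:
```python
from h import *
p,R=caddy_tool(0,.014,0,base=TRAY); ctrl.move_l(p,.1); ctrl.sleep(.2)
p2,_=caddy_tool(0,.003,0,base=TRAY); hit=ctrl.move_l(p2,.015,contact_N=3.5); st(hit)
ctrl.command_gripper(.6); st("open")
z=ctrl.current_tool_pos()
ctrl.move_l(z+[0,0,.12],.15)
ctrl.goto([.40,.05,.42],down(0)) if False else ctrl.goto([.36,-.14,.42],down(0)); st()
for n in("scene","top"): cv2.imwrite(f"pics/{n}5.png",ctrl.read_camera(n))
```

```text
True t 24.03 tcp [0.5689 0.3327 0.1235] F [-0.0754  0.9303  6.0415] w 0.125
open t 24.82 tcp [0.5682 0.3324 0.1227] F [-0.1281  0.5147  0.1818] w 0.604
 t 27.74 tcp [ 0.3604 -0.1397  0.4197] F [ 0.2599  0.158  -0.431 ] w 0.599
```

View pics/scene5.png

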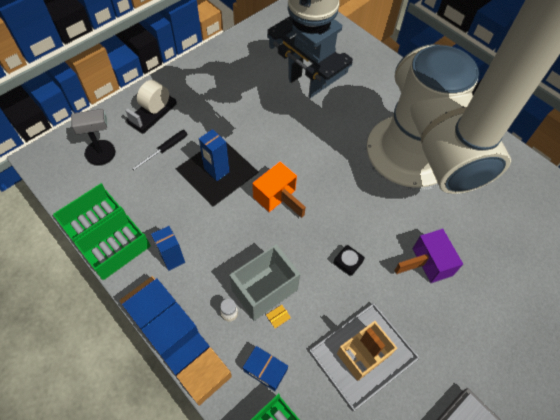

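View pics/top5.png

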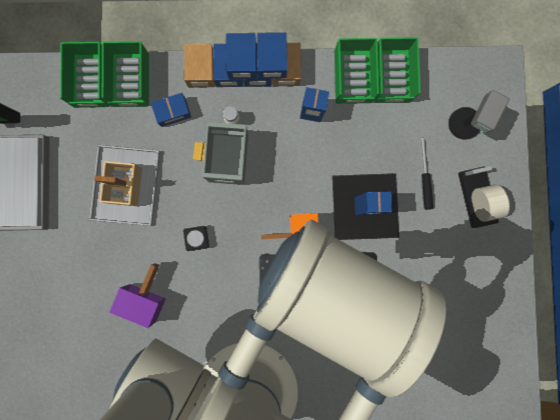

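The caddy stands in the tray, at (118,184) in the top view and (366,348) in the scene view. I'll overlay the expected pose and check that the other objects haven't moved.

Run:
```python
from h import *
out=[]
for n,off in(("top",(75,130)),("scene",(300,290))):
    im=zoom(n,cv2.imread(f"pics/{n}5.png"),off,(90,120) if n=="top" else (120,120),4)
    draw(im,n,place(TRAY,box(.108,.08,.005,.073)),4,off,(255,0,255));draw(im,n,place(TRAY,box(.012,.05,.073,.155)),4,off,(0,255,0));out.append(im)
cv2.imwrite("pics/z5.png",cv2.hconcat(out)[:, :800])
a,b=cv2.imread("pics/scene0.png"),cv2.imread("pics/scene5.png")
for k,(u,v) in dict(hinge=(278,316),jar=(229,309),packa=(265,368),packb=(166,247),driver=(160,150),tape=(349,260),orange=(275,190),purple=(430,255)).items():
    t=a[v-16:v+16,u-20:u+20]; s=b[v-22:v+22,u-26:u+26]; m=cv2.minMaxLoc(cv2.matchTemplate(s,t,cv2.TM_CCOEFF_NORMED)); print(k,round(m[1],3),np.array(m[3])-6)
```

```text
hinge 0.999 [0 0]
jar 0.999 [0 0]
packa 0.999 [0 0]
packb 0.999 [0 0]
driver 0.999 [0 0]
tape 1.0 [0 0]
orange 0.999 [0 0]
purple 0.999 [0 0]
```

View pics/z5.png

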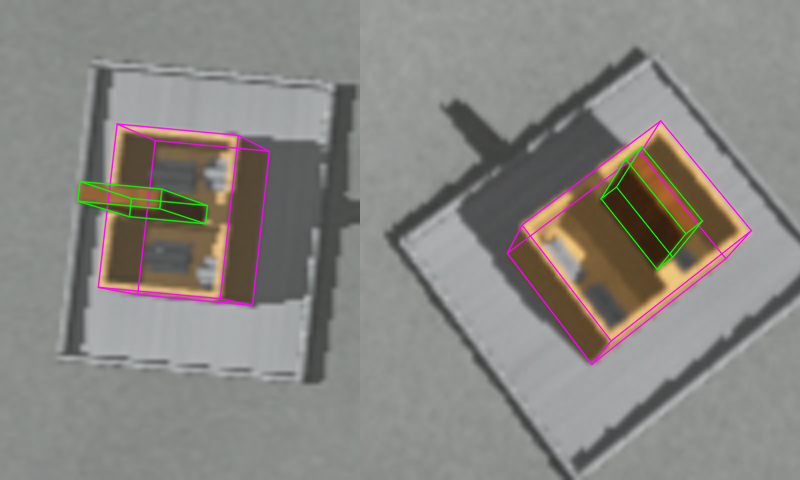

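The upright model in the tray matches both views, and no bystander has moved. Handing in.

```bash
python3 -c "
from bench import ctrl
print(ctrl.current_t()); ctrl.sign_off()"
```

```text
27.8417
the job is handed in; nothing more can be done
```

The job is done and handed in at 27.8 s: both items are where you asked, and the sign-off call gave no verdict.

- **Carton:** I gripped it from above, set it upright on the mat and released it.
- **Caddy:** I took it by the leaning handle and turned it level down in the bin in five short steps. No step met its 12 N contact stop. I then lifted it out, lowered it onto the tray floor to light contact (the wrist force read about 6 N) and let go.

**Last checks:**
- **Caddy pose:** an upright model at the tray centre lines up with both camera views to within about a pixel or two.
- **Carton pose:** it stands upright on the mat by eye in both views; I did not measure it.
- **Other objects:** the six bystanders and the orange and purple caddies show no shift in the scene view.
- **Robot:** the arm was clear of everything at hand-in.

**Disagreements:** the two cameras differed by about 3 mm on the bin's position and about 2° on the caddy's tilt (24° against 26°). I used the combined bin position and the stated 26°, and neither caused trouble. The wrist read 4–6 N while lifting the caddy, against the 3.9 N its stated mass implies. I took this as sensor noise.

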